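# Cull damaged lens modules and complete the floodlight

### The job

Some lens modules, both in the black floodlight housing and among the loose spares on the bench, are damaged (a corner of the plate broken out, one end snapped off short, or one end bent up): put every damaged one in the empty blue bin. Fill every empty pocket of the housing with a sound spare, seated flat on the pocket floor, so that all six hold a sound module. Leave the sound modules already fitted where they are and any spare left over flat on the bench, and do not disturb the carton or the tape core.

Things in the scene. Friction and masses are not known exactly. Their poses are not given: they have to be found in the camera images.
- housing: black floodlight housing, fixed, 150 (x) x 452 (y) mm, a row of six pockets along y; rib tops at 36 mm, pocket floors at 30 mm. Origin: centre of its underside on the bench; z up.
- pocket0 (a point): centre of the floor of pocket 0 of the housing, 30 mm above the bench; the pocket is 130 mm along the housing's x, 66 mm along its y and 6 mm deep, next pocket 74 mm on in y; axes as the housing's. It may hold a sound module, a damaged one or none; a seated module's origin lies here, with 3 mm play, its length along x
- pocket1 (a point): centre of the floor of pocket 1 of the housing, 30 mm above the bench; the pocket is 130 mm along the housing's x, 66 mm along its y and 6 mm deep, next pocket 74 mm on in y; axes as the housing's. It may hold a sound module, a damaged one or none; a seated module's origin lies here, with 3 mm play, its length along x
- pocket2 (a point): centre of the floor of pocket 2 of the housing, 30 mm above the bench; the pocket is 130 mm along the housing's x, 66 mm along its y and 6 mm deep, next pocket 74 mm on in y; axes as the housing's. It may hold a sound module, a damaged one or none; a seated module's origin lies here, with 3 mm play, its length along x
- pocket3 (a point): centre of the floor of pocket 3 of the housing, 30 mm above the bench; the pocket is 130 mm along the housing's x, 66 mm along its y and 6 mm deep, next pocket 74 mm on in y; axes as the housing's. It may hold a sound module, a damaged one or none; a seated module's origin lies here, with 3 mm play, its length along x
- pocket4 (a point): centre of the floor of pocket 4 of the housing, 30 mm above the bench; the pocket is 130 mm along the housing's x, 66 mm along its y and 6 mm deep, next pocket 74 mm on in y; axes as the housing's. It may hold a sound module, a damaged one or none; a seated module's origin lies here, with 3 mm play, its length along x
- pocket5 (a point): centre of the floor of pocket 5 of the housing, 30 mm above the bench; the pocket is 130 mm along the housing's x, 66 mm along its y and 6 mm deep, next pocket 74 mm on in y; axes as the housing's. It may hold a sound module, a damaged one or none; a seated module's origin lies here, with 3 mm play, its length along x
- fitted1: fitted in a pocket at the start (may be absent): a sound lens module: bare metal plate 124 (x) x 60 (y) x 8 mm, white diffuser block 72 x 32 x 24 mm centred on top (to grip across its 32 mm); 32 mm high in all, alike either way round, 0.2 kg. Origin: centre of the plate's underside below the middle of the diffuser; x along the length, y across, z up.
- fitted2: fitted in a pocket at the start (may be absent): a sound lens module: bare metal plate 124 (x) x 60 (y) x 8 mm, white diffuser block 72 x 32 x 24 mm centred on top (to grip across its 32 mm); 32 mm high in all, alike either way round, 0.2 kg. Origin: centre of the plate's underside below the middle of the diffuser; x along the length, y across, z up.
- fitted3: fitted in a pocket at the start (may be absent): a sound lens module: bare metal plate 124 (x) x 60 (y) x 8 mm, white diffuser block 72 x 32 x 24 mm centred on top (to grip across its 32 mm); 32 mm high in all, alike either way round, 0.2 kg. Origin: centre of the plate's underside below the middle of the diffuser; x along the length, y across, z up.
- chipped: in a pocket at the start (may be absent), damaged: like a sound module, diffuser and all, but one corner of the plate is broken out (34 mm along x by 28 mm along y, at +x +y). Origin: centre of the plate's underside below the middle of the diffuser; x along the length, y across, z up.
- short: in a pocket at the start (may be absent), damaged: like a sound module, but its +x end is snapped off right after the diffuser, so the plate is 100 mm long (62 mm to -x, 38 mm to +x). Origin: centre of the plate's underside below the middle of the diffuser; x along the length, y across, z up.
- bent: in a pocket at the start (may be absent), damaged: like a sound module, but the last 26 mm of the plate at +x are bent up at 45 degrees, to about 25 mm above its underside. Origin: centre of the plate's underside below the middle of the diffuser; x along the length, y across, z up.
- spare1: lying flat on the bench between housing and robot at the start: a sound lens module: bare metal plate 124 (x) x 60 (y) x 8 mm, white diffuser block 72 x 32 x 24 mm centred on top (to grip across its 32 mm); 32 mm high in all, alike either way round, 0.2 kg. Origin: centre of the plate's underside below the middle of the diffuser; x along the length, y across, z up.
- spare2: lying flat on the bench between housing and robot at the start: a sound lens module: bare metal plate 124 (x) x 60 (y) x 8 mm, white diffuser block 72 x 32 x 24 mm centred on top (to grip across its 32 mm); 32 mm high in all, alike either way round, 0.2 kg. Origin: centre of the plate's underside below the middle of the diffuser; x along the length, y across, z up.
- spare3: lying flat on the bench between housing and robot at the start: a sound lens module: bare metal plate 124 (x) x 60 (y) x 8 mm, white diffuser block 72 x 32 x 24 mm centred on top (to grip across its 32 mm); 32 mm high in all, alike either way round, 0.2 kg. Origin: centre of the plate's underside below the middle of the diffuser; x along the length, y across, z up.
- spare4: lying flat on the bench between housing and robot at the start: a sound lens module: bare metal plate 124 (x) x 60 (y) x 8 mm, white diffuser block 72 x 32 x 24 mm centred on top (to grip across its 32 mm); 32 mm high in all, alike either way round, 0.2 kg. Origin: centre of the plate's underside below the middle of the diffuser; x along the length, y across, z up.
- spare_chipped: lying among the spares on the bench at the start, damaged: like a sound module, diffuser and all, but one corner of the plate is broken out (34 mm along x by 28 mm along y, at +x +y). Origin: centre of the plate's underside below the middle of the diffuser; x along the length, y across, z up.
- reject_bin: empty blue plastic bin, fixed, open at the top, 260 (x) x 200 (y) x 70 mm high, walls and floor 5 mm; on the left or the right of the work. Origin: centre of its underside
- gland_bin: bystander: blue bin of the same size on the other side, filled with black cable glands up to about 88 mm high, fixed. Origin: centre of its underside
- tape_roll: bystander: cardboard tape core, 80 mm across, 25 mm high, lying near one end of the housing. Origin: centre of its underside
- carton: bystander: small closed cardboard carton, 80 x 60 x 45 mm, standing near the other end of the housing. Origin: centre of its underside
There are look-alikes about, which are no part of the job. What is shaped like the short but purple or turquoise is not meant.

How it is judged:
At the end, for the whole second after the job is handed in: Every pocket holds a sound module (origin within 5.5 mm of the centre of the pocket floor); fitted sound ones moved under 12 mm; every damaged one is in the empty bin, below its rim; spares are seated or flat on the bench; sound ones level within 0.05 rad; all at rest (distance between any of fitted1, fitted2, fitted3, spare1, spare2, spare3, spare4 and pocket0 below 0.0055 m and distance between any of fitted1, fitted2, fitted3, spare1, spare2, spare3, spare4 and pocket1 below 0.0055 m and distance between any of fitted1, fitted2, fitted3, spare1, spare2, spare3, spare4 and pocket2 below 0.0055 m and distance between any of fitted1, fitted2, fitted3, spare1, spare2, spare3, spare4 and pocket3 below 0.0055 m and distance between any of fitted1, fitted2, fitted3, spare1, spare2, spare3, spare4 and pocket4 below 0.0055 m and distance between any of fitted1, fitted2, fitted3, spare1, spare2, spare3, spare4 and pocket5 below 0.0055 m and distance of each of fitted1, fitted2, fitted3 from where it was at the start of the episode below 0.012 m and x of chipped in the frame of reject_bin between -0.125 and 0.125 m and y of chipped in the frame of reject_bin between -0.095 and 0.095 m and z of each of chipped, short, bent, spare_chipped in the frame of reject_bin below 0.07 m and x of short in the frame of reject_bin between -0.125 and 0.125 m and y of short in the frame of reject_bin between -0.095 and 0.095 m and x of bent in the frame of reject_bin between -0.125 and 0.125 m and y of bent in the frame of reject_bin between -0.095 and 0.095 m and x of spare_chipped in the frame of reject_bin between -0.125 and 0.125 m and y of spare_chipped in the frame of reject_bin between -0.095 and 0.095 m and (height (world z) of spare1 below 0.004 m or distance between spare1 and pocket0 below 0.0055 m or distance between spare1 and pocket1 below 0.0055 m or distance between spare1 and pocket2 below 0.0055 m or distance between spare1 and pocket3 below 0.0055 m or distance between spare1 and pocket4 below 0.0055 m or distance between spare1 and pocket5 below 0.0055 m) and (height (world z) of spare2 below 0.004 m or distance between spare2 and pocket0 below 0.0055 m or distance between spare2 and pocket1 below 0.0055 m or distance between spare2 and pocket2 below 0.0055 m or distance between spare2 and pocket3 below 0.0055 m or distance between spare2 and pocket4 below 0.0055 m or distance between spare2 and pocket5 below 0.0055 m) and (height (world z) of spare3 below 0.004 m or distance between spare3 and pocket0 below 0.0055 m or distance between spare3 and pocket1 below 0.0055 m or distance between spare3 and pocket2 below 0.0055 m or distance between spare3 and pocket3 below 0.0055 m or distance between spare3 and pocket4 below 0.0055 m or distance between spare3 and pocket5 below 0.0055 m) and (height (world z) of spare4 below 0.004 m or distance between spare4 and pocket0 below 0.0055 m or distance between spare4 and pocket1 below 0.0055 m or distance between spare4 and pocket2 below 0.0055 m or distance between spare4 and pocket3 below 0.0055 m or distance between spare4 and pocket4 below 0.0055 m or distance between spare4 and pocket5 below 0.0055 m) and angle between each of fitted1, fitted2, fitted3, spare1, spare2, spare3, spare4's own z axis and vertical below 0.05 rad and linear speed of each of fitted1, fitted2, fitted3, spare1, spare2, spare3, spare4, chipped, short, bent, spare_chipped below 0.02 m/s); the robot touches nothing.
It fails at once if the carton or the tape core is knocked more than 30 mm away (distance of any of carton, tape_roll from where it was at the start of the episode above 0.03 m).
It fails at once if a sound fitted module is lifted out of its pocket (z of any of fitted1, fitted2, fitted3 in the frame of housing above 0.05 m).
Of fitted1, fitted2, fitted3 only 2 to 3 are there at a start; the rules pass over those that are not, and their reading is None.
Of chipped, short, bent only 1 to 2 are there at a start; the rules pass over those that are not, and their reading is None.
At some moment in a run one of spare1, spare2, spare3, spare4, spare_chipped may be knocked a few centimetres aside while the robot is not near it.
It also fails if it takes over 210 s, if anything falls off the work surface, if the arm or the gripper's body presses on something with over 40 N, if the wrist force passes 120 N, or if a joint passes its speed limit or range.

### The arm

A 6-joint arm with a two-finger parallel gripper is mounted at the origin on the work surface. World frame = base frame: x ahead of the robot, y to its left, z up, the work surface at z = 0. Lengths are in m, angles in rad, forces in N, time in s.
With the tool pointing down it reaches from about 0.25 to 0.775 m from the base axis. Payload 4 kg.
Tool frame: the origin (TCP) lies on the centre line of the jaws, within the pads' length; the fingertips stand robot.tips_ahead ahead of it and the grasp point (between the pads) lies 8 mm behind it (robot.tips_ahead is the distance from the TCP to the fingertips, in m); z points along the fingers, y is the line along which they close (so a half turn about z gives the same grasp; the last joint's range is limited). The gripper opens to 94 mm and grips with 3 to 60 N. Pads are 16 mm wide; open, the fingers measure 119 mm over their backs; the gripper's body (75 mm by 177 mm) begins 78 mm behind the grasp point.
Start: joints at [1.241, 0.087, 1.371, -0, 1.684, -0.103], TCP at [0.124, 0.536, 0.217] pointing down, gripper open.
Joint ranges: [-3.1, 3.1], [-0.76, 2.03], [0.27, 2.55], [-1.08, 4.22], [0.17, 2.65], [-2.57, 2.57]. Speed limits (rad/s): [2.79, 2.79, 3.14, 3.14, 3.14, 3.14].

### API

Orientations are given as [roll, pitch, yaw] about the fixed x, y, z axes, in that order (R = Rz(yaw) Ry(pitch) Rx(roll)).
In Python, from bench import robot, snapshot, close_job, spotter gives the robot as it stands. The module is installed in compiled form; this text tells all that it offers.
- The arm moves only by the tool servo_tool, never from a script. Its argument "commands" is one flat list of numbers, 7 for each row, row after row: the shift along the tool's x, y, z in m, then the turn, a rotation vector about the tool's x, y, z in degrees, then the finger opening in m, from 0 to 0.094. In form: [x, y, z, ax, ay, az, grip, x, y, z, ax, ay, az, grip, ...]. A call has 1 to 10 rows; each row is the pose to reach, as a shift and turn from the pose commanded when the call began, along the tool's axes at that moment; what a row does not reach only later rows make up. A row lasts 1/8 s, in which the tool goes at most 62.5 mm and 10.7 degrees, less where a joint would pass 70% of its speed; a pose out of reach is approached as far as the arm can. A call with a gripper value outside its range is refused whole. The fingers move at their own pace and stop on an object; the grip force is fixed at half the most. Time passes only in rows, so rows that repeat a pose let the fingers close. It gives the time, the measured TCP pose, the force, the opening and the grip force at its end, in the units of the state.
- robot.get_obs(): the state, without advancing time (a new reading comes with each control period).
- snapshot(name): name is "scene" or "top" or "wrist"; returns a dict with "img" (480x640x3 uint8, blue, green, red), "camera_matrix" (3x3 intrinsics, pixels), "extrinsics" (4x4, takes a point from camera to world coordinates); the wrist camera has in their place "hand_eye" (4x4, takes a point from camera to tool coordinates, whose origin is the TCP and whose axes are the flange's). Camera axes: x right, y down, z forward; pixel columns grow to the right and rows downward; lengths in m; the calibration is good to about 2 mm. The wrist camera is an equidistant fisheye: a pixel r from the principal point sees the ray r / f radians off the axis. A picture is of the moment at which its call begins: read the wrist's pose just before it. There is no depth.
- close_job(): hands the job in; it is judged then, once.
Trained networks look in a picture, given as the dict that the camera call returned (one of the last four; its "shot" number tells which), for a name from the list of things; names that differ only in an ending like _2 or _b are one class to them, and where a whole thing is asked for, a point or a joint stands for the part that bears it (a point fixed in the world has none). Each returns a list of dicts, best first, with "conf" (0 to 1); they miss things now and then, are a little off and sometimes report something else, mostly with a low value. They report only what shows in the picture. A call takes as long as a camera call. They do not tell look-alikes from the thing itself.
- spotter.trace(name, picture): "region" (480x640 bool, what is visible of it) and "box" ([left, top, width, height] in pixels, round what is visible of it).
The state is a dict: "time": time; "joint_positions": joint angles; "qvel": joint speeds; "joint_torque": joint torques, N m; "tool_pos": TCP position; "ee_rot": TCP orientation; "wrist_force": force on the tool from outside, world axes, zero at the start; "wrist_torque": the same for the moment, N m; "width": finger opening in m; "finger_force": force on a finger pad.
Only numpy, scipy, OpenCV 4.12 (cv2) and the standard library are available. Lean on these libraries where they do the work, as an engineer would, in place of code of your own. Each camera call takes 0.05 s, during which the arm holds its last target. There are 200 camera calls.

## Working session

There is one attempt and no reset: what is moved stays moved. The work goes in short steps, Python scripts to look and compute and a tool call to move; the robot and the scene stay as the last step left them, time stands still between calls to the robot, and variables do not carry over. Pictures are saved under pics/ and viewed, at most 14 in all, crops included, and the job is handed in when it is done.

Besides the shell and the picture viewer there is one more tool, called after "Emit:" as name(argument=value, ...), one argument or row to a line, values as JSON. servo_tool: Moves the arm, as the interface text tells. Its arguments: {"type":"object","properties":{"commands":{"type":"array","items":{"type":"number"}}},"required":["commands"]}

```bash
mkdir -p pics
cat > h.py <<'E'
import numpy as np, cv2
from bench import robot, snapshot, close_job, spotter
from scipy.spatial.transform import Rotation as R
def px2w(p,s,z):
    K=s["camera_matrix"];T=s["extrinsics"]
    d=T[:3,:3]@np.linalg.solve(K,np.array([p[0],p[1],1.])); o=T[:3,3]
    return o+d*(z-o[2])/d[2]
def w2px(P,s):
    T=np.linalg.inv(s["extrinsics"]); c=T[:3,:3]@np.asarray(P,float)+T[:3,3]; u=s["camera_matrix"]@c
    return u[:2]/u[2]
E
python3 - <<'E'
from h import *
o=robot.get_obs(); print(o); print(robot.tips_ahead)
for n in ["scene","top"]:
    s=snapshot(n); cv2.imwrite(f"pics/{n}0.png",s["img"]); print(n,s["camera_matrix"],s["extrinsics"])
    for k in ["housing","reject_bin","spare1","spare_chipped","chipped","short","bent","carton","tape_roll"]:
        print(k,[(round(float(d["conf"]),2),d["box"]) for d in spotter.trace(k,s)])
E
```

```text
{'time': 0.0, 'joint_positions': array([ 1.24088812e+00,  8.79550414e-02,  1.37222562e+00,  2.78209931e-05,
        1.68357255e+00, -1.03090202e-01]), 'qvel': array([ 0.00087428,  0.00077825, -0.00011564,  0.0015444 ,  0.00119102,
       -0.00086383]), 'joint_torque': array([-9.51744914e-04, -3.40167904e+01, -3.02433157e+01,  7.17888563e-02,
        3.27030849e-02, -1.54444560e-04]), 'tool_pos': array([0.12350778, 0.53543244, 0.21531864]), 'ee_rot': array([-3.13944641e+00, -2.49842039e-04,  2.91477748e+00]), 'wrist_force': array([-0.31887979,  0.29692912, -0.29766376]), 'wrist_torque': array([-0.02099495, -0.00428493,  0.00056312]), 'finger_force': 0.0, 'width': 0.09394831985081104}
0.011
scene [[606.22985584   0.         313.0620741 ]
 [  0.         606.22985584 246.08623941]
 [  0.           0.           1.        ]] [[-0.8823983   0.28685677 -0.37294294  1.10823772]
 [ 0.47031044  0.56044671 -0.68169463  0.98920006]
 [ 0.01346593 -0.77692514 -0.62944896  0.98372226]
 [ 0.          0.          0.          1.        ]]
housing [(0.77, [222.0, 217.6, 137.0, 146.9])]
reject_bin [(0.75
[... 1051 characters left out ...]
3.1])]
reject_bin [(0.74, [477.5, 228.6, 116.9, 140.3]), (0.34, [353.4, 172.1, 30.0, 59.0])]
spare1 [(0.88, [253.8, 261.9, 37.3, 60.4]), (0.82, [306.9, 257.5, 31.9, 56.7]), (0.8, [407.0, 258.0, 35.1, 56.6]), (0.68, [360.8, 262.2, 29.0, 60.4])]
spare_chipped [(0.93, [210.6, 261.9, 33.0, 60.1]), (0.29, [204.4, 154.4, 216.5, 86.1])]
chipped []
short [(0.86, [385.4, 179.0, 29.9, 52.2]), (0.69, [396.0, 351.6, 52.4, 57.2]), (0.64, [201.7, 155.9, 220.9, 84.0])]
bent [(0.92, [248.2, 164.9, 29.2, 60.3]), (0.56, [475.2, 227.2, 120.4, 139.7]), (0.53, [60.1, 211.1, 117.2, 141.6])]
carton [(0.7, [477.9, 170.9, 40.4, 44.6])]
tape_roll [(0.9, [129.7, 168.4, 39.8, 37.4]), (0.63, [359.3, 264.8, 27.5, 57.0])]
```

Run:
```python
import cv2
t=cv2.imread("pics/top0.png"); cv2.imwrite("pics/topc.png",cv2.resize(t[150:420,190:600],None,fx=1.95,fy=1.95,interpolation=cv2.INTER_CUBIC))
```

```text
(no output)
```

View pics/topc.png

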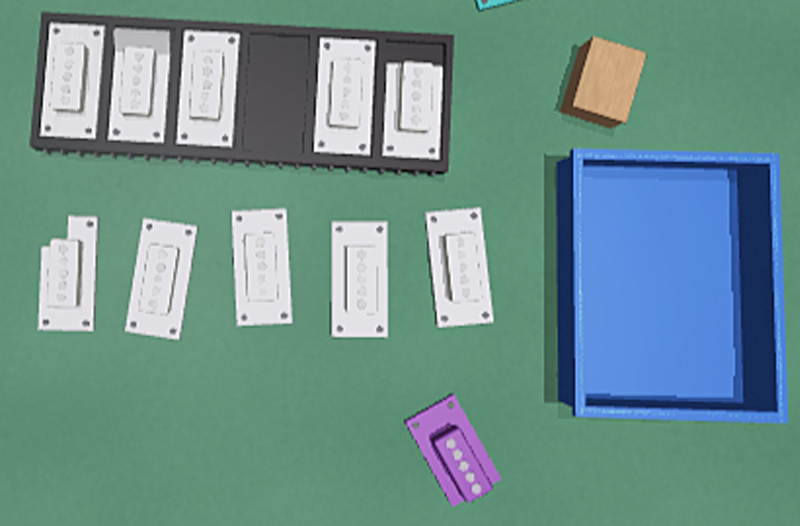

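View pics/scene0.png

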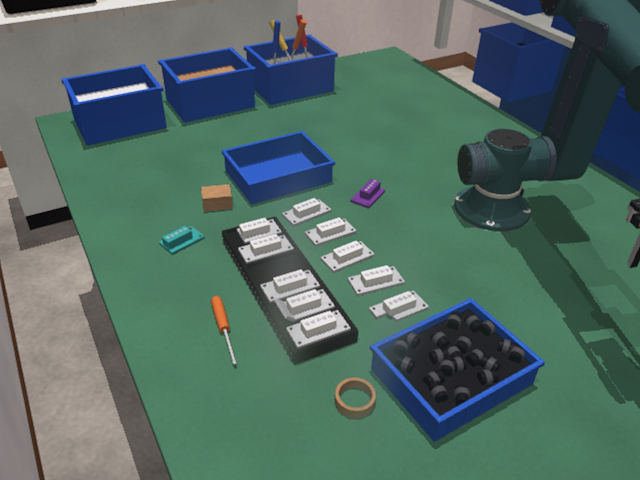

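Top crop: the housing holds, left to right, sound, bent (140,75), sound, empty (275,92), sound, short (412,108). Bench row: the chipped spare (67,272), then four sound spares at (160,278), (262,266), (360,278), (460,266). The empty bin is at (675,285).

Look-alikes for "short" are purple (455,450) and turquoise (500,2). The white one at (412,108) in the housing is the one meant. This crop confirms it.

Next I'll fit silhouettes.

```bash
cat >> h.py <<'E'
from scipy.optimize import minimize
def boxpts(x0,x1,y0,y1,z0,z1): return np.array([[a,b,c] for a in(x0,x1) for b in(y0,y1) for c in(z0,z1)])
PL=boxpts(-.062,.062,-.03,.03,0,.008); DF=boxpts(-.036,.036,-.016,.016,.008,.032)
HS=[boxpts(-.075,.075,-.226,.226,0,.036)]; MOD=[PL,DF]
BIN=[boxpts(-.13,.13,-.1,.1,0,.07)]
CH=[boxpts(-.062,.028,-.03,.03,0,.008),boxpts(-.062,.062,-.03,.002,0,.008),DF]
def nongreen(img):
    f=img.astype(np.float32); b,g,r=f[...,0],f[...,1],f[...,2]
    return ((g-np.maximum(r,b))/(g+1)<0.12).astype(np.uint8)
def white(img):
    f=img.astype(np.int32); return ((f.min(2)>120)&(f.max(2)-f.min(2)<40)).astype(np.uint8)
def render(q,parts,s,U,off,shape,z=0):
    m=np.zeros(shape,np.uint8); c,sn=np.cos(q[2]),np.sin(q[2])
    for P in parts:
        W=np.c_[q[0]+c*P[:,0]-sn*P[:,1],q[1]+sn*P[:,0]+c*P[:,1],P[:,2]+z]
        uv=np.array([w2px(w,s) for w in W]); uv=((uv+.5-off)*U-.5)
        h=cv2.convexHull(np.round(uv*16).astype(np.int32)); cv2.fillConvexPoly(m,h,1,shift=4)
    return m
def fit(q0,parts,s,mask,z=0,U=6,pad=14):
    P=np.vstack(parts); r=np.hypot(P[:,0],P[:,1]).max()
    c=w2px([q0[0],q0[1],z],s); e=r*s["camera_matrix"][0,0]/np.linalg.norm(s["extrinsics"][:3,3]-[q0[0],q0[1],z])+pad
    x0,y0=np.maximum((c-e).astype(int),0); x1,y1=(c+e).astype(int); off=np.array([x0,y0])
    m=mask[y0:y1,x0:x1]; n,l,st,_=cv2.connectedComponentsWithStats(m)
    M=render(q0,parts,s,1,off,m.shape,z); k=np.bincount(l[M>0],minlength=n); k[0]=0; m=(l==k.argmax())
    big=(cv2.resize(cv2.GaussianBlur(m.astype(np.float32),(0,0),.6),None,fx=U,fy=U,interpolation=cv2.INTER_LINEAR)>.5).astype(np.uint8)
    f=lambda q:float((render(q,parts,s,U,off,big.shape,z)!=big).mean())
    best=None
    for d in (.01,.004):
        r_=minimize(f,q0,method="Nelder-Mead",options=dict(initial_simplex=np.array(q0)+np.vstack([np.zeros(3),np.diag([d,d,.08 if d>.005 else .03])]),maxiter=150,xatol=1e-5,fatol=1e-6)); q0=r_.x
    return r_.x, r_.fun/(big.mean()+1e-9)
def locate(s,parts,mask,box,z=0,yaw=0.):
    p=px2w([box[0]+box[2]/2,box[1]+box[3]/2],s,z+.008); return fit([p[0],p[1],yaw],parts,s,mask,z)
E
cat > m1.py <<'E'
from h import *
s=snapshot("top"); c=snapshot("scene")
ng=nongreen(s["img"]); w=white(s["img"])
q,e=locate(s,HS,ng,[206.8,160.9,218.7,73.1],yaw=-.04); print("housing top",q.round(4),round(e,3))
q2,e2=fit(q,HS,c,nongreen(c["img"])); print("housing scene",q2.round(4),round(e2,3))
b,e=locate(s,BIN,ng,[483,228.6,110,140]); print("bin",b.round(4),round(e,3))
for n,bx,pt in [("chip",[210.6,261.9,33,60.1],CH),("A",[253.8,261.9,37.3,60.4],MOD),("B",[306.9,257.5,31.9,56.7],MOD),("C",[360.8,262.2,29,60.4],MOD),("D",[407,258,35.1,56.6],MOD)]:
    q,e=locate(s,pt,w,bx); q2,e2=fit(q,pt,c,white(c["img"])); print(n,q.round(4),round(e,3),q2.round(4),round(e2,3))
for i in range(6): pass
E
python3 m1.py
```

```text
housing top [ 0.6597  0.0249 -0.0411] 0.014
housing scene [ 0.6602  0.0255 -0.0458] 0.017
bin [ 0.4584 -0.4282 -0.0058] 0.067
chip [ 0.4588  0.214  -0.0038] 0.078 [0.4569 0.2119 0.0354] 0.203
A [ 0.4556  0.1104 -0.1289] 0.042 [ 0.4532  0.1088 -0.0817] 0.15
B [4.702e-01 3.000e-04 6.850e-02] 0.043 [ 0.4675 -0.0011  0.108 ] 0.284
C [ 0.4594 -0.1069  0.0061] 0.043 [ 0.4581 -0.1086  0.0628] 0.214
D [ 0.4743 -0.2158  0.1084] 0.069 [ 0.4724 -0.217   0.1652] 0.264
```

```bash
cat >> h.py <<'E'
def plan(*T):
    """T: (x,y,z,yaw,grip); prints shift/turn rows from the present pose, tool pointing down, tool x along yaw+pi"""
    o=robot.get_obs(); A=R.from_euler("xyz",o["ee_rot"]); p=o["tool_pos"]
    for x,y,z,yaw,g in T:
        B=R.from_euler("xyz",[np.pi,0,yaw+np.pi]); v=A.inv().apply(np.array([x,y,z])-p); r=(A.inv()*B).as_rotvec(degrees=True)
        print([float(k) for k in v.round(4)],[float(k) for k in r.round(1)],g)
    print("q6",o["joint_positions"][5].round(2),"pos",p.round(4),"t",round(o["time"],2))
H=np.array([.660,.0252,-.042])
def pocket(k): t=(k-2.5)*.074; return H[0]-t*np.sin(H[2]),H[1]+t*np.cos(H[2])
E
python3 -c "
from h import *
plan((.4588,.214,.13,-.004,.06),(.4588,.214,.022,-.004,.06))
for k in range(6): print(k,np.round(pocket(k),4))"
```

```text
[-0.3989, -0.2384, 0.0865] [0.0, 0.0, -12.8] 0.06
[-0.3989, -0.2384, 0.1945] [0.0, 0.0, -12.8] 0.06
q6 -0.1 pos [0.1237 0.5359 0.2165] t 1.1
0 [ 0.6522 -0.1596]
1 [ 0.6553 -0.0857]
2 [ 0.6584 -0.0118]
3 [0.6616 0.0622]
4 [0.6647 0.1361]
5 [0.6678 0.21  ]
```

Emit:
servo_tool(
  commands=[-0.05,-0.03,0,0,0,0,0.06,-0.1,-0.06,0,0,0,-5,0.06,-0.15,-0.09,0,0,0,-12.8,0.06,-0.2,-0.12,0,0,0,-12.8,0.06,-0.25,-0.15,0,0,0,-12.8,0.06,-0.3,-0.18,0.02,0,0,-12.8,0.06,-0.35,-0.21,0.05,0,0,-12.8,0.06,-0.399,-0.238,0.0865,0,0,-12.8,0.06,-0.399,-0.238,0.0865,0,0,-12.8,0.06,-0.399,-0.238,0.0865,0,0,-12.8,0.06],
)

```text
time: 2.35
tool_pos: [0.4588, 0.2144, 0.13]
ee_rot: [3.141, -0.001, 3.137]
wrist_force: [0.2, -0.0, -0.3]
width: 0.0597
finger_force: 0.0
```

Run:
```python
from h import *
plan((.4588,.214,.022,-.004,.06))
o=robot.get_obs(); s=snapshot("wrist"); cv2.imwrite("pics/w1.png",s["img"]); print(o["tool_pos"],o["ee_rot"],s["hand_eye"],s["camera_matrix"])
```

```text
[-0.0001, -0.0004, 0.108] [0.0, -0.1, -0.0] 0.06
q6 -1.24 pos [0.4588 0.2144 0.13  ] t 2.35
[0.45882174 0.21437968 0.12997326] [ 3.14106973e+00 -9.10052972e-04  3.13725452e+00] [[-3.69346904e-04 -9.60814405e-01 -2.77192250e-01  8.00634399e-02]
 [ 9.99999601e-01 -5.80277958e-04  6.78924697e-04 -7.56795379e-04]
 [-8.13169181e-04 -2.77191888e-01  9.60814236e-01 -1.67980265e-01]
 [ 0.00000000e+00  0.00000000e+00  0.00000000e+00  1.00000000e+00]] [[371.64829954   0.         324.17474634]
 [  0.         371.64829954 234.75531768]
 [  0.           0.           1.        ]]
```

View pics/w1.png

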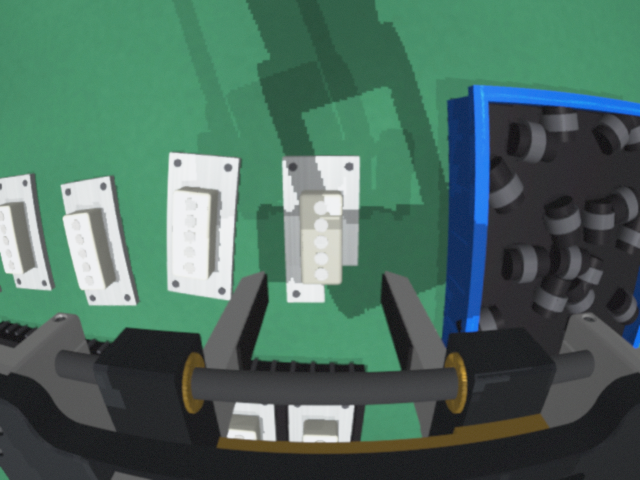

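Wrist view: the chipped spare's diffuser (321,240) sits midway between the fingers, so I'll descend, grip and lift.

Emit:
servo_tool(
  commands=[0,0,0.06,0,0,0,0.06,0,0,0.108,0,0,0,0.06,0,0,0.108,0,0,0,0.06,0,0,0.108,0,0,0,0.02,0,0,0.108,0,0,0,0.02,0,0,0.108,0,0,0,0.02,0,0,0.108,0,0,0,0.02,0,0,0.05,0,0,0,0.02,0,0,-0.02,0,0,0,0.02,0,0,-0.02,0,0,0,0.02],
)

```text
time: 3.65
tool_pos: [0.4618, 0.2155, 0.1554]
ee_rot: [3.137, 0.01, 3.138]
wrist_force: [0.3, 0.4, -1.3]
width: 0.0316
finger_force: 30.0
```

Run:
```python
from h import *
plan((.42,-.378,.15,0,.02),(.42,-.378,.045,0,.02))
```

```text
[0.0398, -0.5937, 0.0026] [0.2, 0.6, -0.2] 0.02
[0.0408, -0.5941, 0.1076] [0.2, 0.6, -0.2] 0.02
q6 -1.24 pos [0.4618 0.2155 0.1554] t 3.65
```

Emit:
servo_tool(
  commands=[0,-0.06,0,0,0,0,0.02,0,-0.12,0,0,0,0,0.02,0,-0.18,0,0,0,0,0.02,0.01,-0.24,0,0,0,0,0.02,0.02,-0.3,0,0,0,0,0.02,0.03,-0.36,0,0,0,0,0.02,0.039,-0.42,0,0,0,0,0.02,0.039,-0.48,0,0,0,0,0.02,0.039,-0.54,0,0,0,0,0.02,0.039,-0.592,0,0,0,0,0.02],
)

```text
time: 4.9
tool_pos: [0.4168, -0.3788, 0.1472]
ee_rot: [3.138, -0.002, 3.137]
wrist_force: [0.4, 0.0, -1.1]
width: 0.032
finger_force: 30.0
```

Emit:
servo_tool(
  commands=[0,0,0,0,0,0,0.02,0,0,0.05,0,0,0,0.02,0,0,0.105,0,0,0,0.02,0,0,0.115,0,0,0,0.02,0,0,0.115,0,0,0,0.055,0,0,0.115,0,0,0,0.055,0,0,0.115,0,0,0,0.055,0,0,0.06,0,0,0,0.055,0,0,0,0,0,0,0.055,0,0,0,0,0,0,0.055],
)

```text
time: 6.15
tool_pos: [0.4209, -0.3808, 0.1588]
ee_rot: [-3.13, 0.011, 3.138]
wrist_force: [-0.6, 0.4, -0.4]
width: 0.0549
finger_force: 0.0
```

```bash
cat > m2.py <<'E'
from h import *
import sys
pts={"A":[.4556,.1104,-.129],"B":[.4702,.0003,.0685],"C":[.4594,-.1069,.0061],"D":[.4743,-.2158,.1084]}
s=snapshot("top"); w=white(s["img"])
if len(sys.argv)>1: cv2.imwrite("pics/"+sys.argv[1],s["img"])
for n in pts:
    q,e=fit(pts[n],MOD,s,w); print(n,q.round(4),round(e,3))
E
python3 m2.py top1.png
python3 - <<'E'
from h import *
x,y=pocket(0); plan((x,y,.15,H[2],.055),(x,y,.052,H[2],.055))
E
```

```text
A [ 0.4552  0.1104 -0.1275] 0.039
B [4.703e-01 3.000e-04 6.910e-02] 0.041
C [ 0.46   -0.1072  0.0115] 0.04
D [ 0.475  -0.2156  0.1088] 0.068
[-0.2318, 0.2206, 0.005] [-0.4, 0.4, 2.2] 0.055
[-0.2312, 0.2213, 0.103] [-0.4, 0.4, 2.2] 0.055
q6 -2.4 pos [ 0.4196 -0.3794  0.155 ] t 6.2
```

View pics/top1.png

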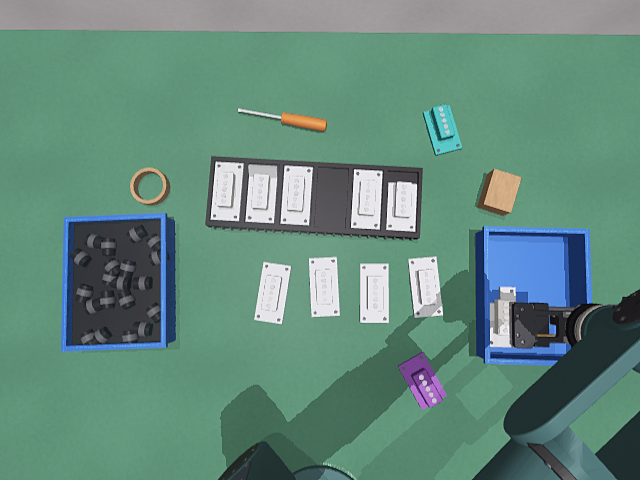

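Top view: the chipped spare is in the bin (503,320), and the other spares and the housing are unchanged. Next is the short one in pocket 0 (403,207).

Emit:
servo_tool(
  commands=[-0.04,0.038,0,0,0,0,0.055,-0.08,0.076,0,0,0,0,0.055,-0.12,0.114,0,0,0,0,0.055,-0.16,0.152,0,0,0,2.2,0.055,-0.2,0.19,0,0,0,2.2,0.055,-0.231,0.219,0,0,0,2.2,0.055,-0.231,0.219,0.03,0,0,2.2,0.055,-0.231,0.219,0.05,0,0,2.2,0.055,-0.231,0.219,0.05,0,0,2.2,0.055,-0.231,0.219,0.05,0,0,2.2,0.055],
)

```text
time: 7.45
tool_pos: [0.6496, -0.16, 0.1005]
ee_rot: [-3.142, 0.001, 3.099]
wrist_force: [0.3, -0.0, 0.6]
width: 0.055
finger_force: 0.0
```

Run:
```python
from h import *
x,y=pocket(0); plan((x,y,.052,H[2],.055),(.40,-.47,.15,-.2,.055))
s=snapshot("wrist"); cv2.imwrite("pics/w2.png",s["img"])
```

```text
[-0.0026, 0.0005, 0.0485] [-0.0, 0.0, -0.0] 0.055
[0.236, -0.3204, -0.0496] [-0.0, 0.0, 9.0] 0.055
q6 -1.85 pos [ 0.6496 -0.16    0.1005] t 7.45
```

View pics/w2.png

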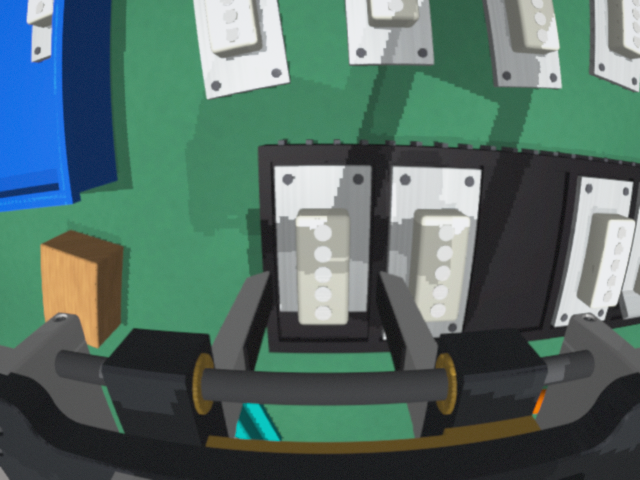

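Wrist view: the white short module (322,265) is between the fingers. It has a black gap at its far end and is not purple or turquoise, so it's the right one. Gripping it now.

Emit:
servo_tool(
  commands=[-0.002,0,0.03,0,0,0,0.055,-0.002,0,0.048,0,0,0,0.055,-0.002,0,0.048,0,0,0,0.02,-0.002,0,0.048,0,0,0,0.02,-0.002,0,0.048,0,0,0,0.02,-0.002,0,0.048,0,0,0,0.02,-0.002,0,0.02,0,0,0,0.02,-0.002,0,-0.02,0,0,0,0.02,-0.002,0,-0.05,0,0,0,0.02,-0.002,0,-0.05,0,0,0,0.02],
)

```text
time: 8.75
tool_pos: [0.6533, -0.1598, 0.1534]
ee_rot: [-3.14, 0.006, 3.1]
wrist_force: [-0.2, -0.1, -2.0]
width: 0.0315
finger_force: 30.0
```

Emit:
servo_tool(
  commands=[0.036,-0.05,0,0,0,0,0.02,0.072,-0.1,0,0,0,3,0.02,0.108,-0.15,0,0,0,9,0.02,0.144,-0.2,0,0,0,9,0.02,0.18,-0.25,0,0,0,9,0.02,0.216,-0.3,0,0,0,9,0.02,0.236,-0.32,0,0,0,9,0.02,0.236,-0.32,0.05,0,0,9,0.02,0.236,-0.32,0.1,0,0,9,0.02,0.236,-0.32,0.115,0,0,9,0.02],
)

```text
time: 10.0
tool_pos: [0.4029, -0.471, 0.0432]
ee_rot: [-3.138, 0.003, 2.943]
wrist_force: [-11.1, 16.3, 65.5]
width: 0.0317
finger_force: 39.3
```

Emit:
servo_tool(
  commands=[0,0,0,0,0,0,0.055,0,0,0,0,0,0,0.055,0,0,0,0,0,0,0.055,0,0,-0.05,0,0,0,0.055,0,0,-0.115,0,0,0,0.055,0,0,-0.115,0,0,0,0.055,0,0,-0.115,0,0,0,0.055],
)

```text
time: 10.88
tool_pos: [0.4022, -0.4686, 0.1484]
ee_rot: [3.14, -0.001, 2.943]
wrist_force: [-0.5, 0.1, 0.2]
width: 0.0554
finger_force: 0.0
```

```bash
python3 m2.py top2.png
python3 - <<'E'
from h import *
x,y=pocket(4); plan((x,y,.15,H[2],.055),(x,y,.10,H[2],.055),(x,y,.052,H[2],.055))
E
```

```text
A [ 0.4556  0.1103 -0.1288] 0.038
B [4.703e-01 3.000e-04 6.860e-02] 0.04
C [ 0.46   -0.1072  0.0115] 0.04
D [ 0.4747 -0.2157  0.1094] 0.068
[-0.1384, 0.6443, -0.0012] [0.2, -0.2, -9.0] 0.055
[-0.1385, 0.6441, 0.0488] [0.2, -0.2, -9.0] 0.055
[-0.1387, 0.6439, 0.0968] [0.2, -0.2, -9.0] 0.055
q6 -2.33 pos [ 0.4018 -0.4681  0.1471] t 10.93
```

View pics/top2.png

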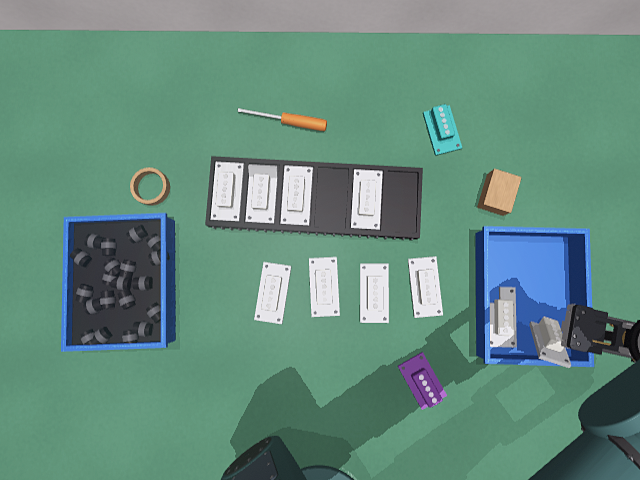

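Top view: the short one is in the bin at (550,342), but it met a wall (65 N) and may be leaning, so I'll check it later. Now the bent one.

Emit:
servo_tool(
  commands=[-0.013,0.06,0,0,0,0,0.055,-0.026,0.12,0,0,0,-9,0.055,-0.039,0.18,0,0,0,-9,0.055,-0.052,0.24,0,0,0,-9,0.055,-0.065,0.3,0,0,0,-9,0.055,-0.078,0.36,0,0,0,-9,0.055,-0.091,0.42,0,0,0,-9,0.055,-0.104,0.48,0,0,0,-9,0.055,-0.117,0.54,0,0,0,-9,0.055,-0.138,0.6,0,0,0,-9,0.055],
)

```text
time: 12.18
tool_pos: [0.6547, 0.0926, 0.1464]
ee_rot: [-3.141, -0.006, 3.1]
wrist_force: [1.3, 0.8, 0.5]
width: 0.0551
finger_force: 0.0
```

Emit:
servo_tool(
  commands=[0,0.042,0,0,0,0,0.055,0,0.042,0.03,0,0,0,0.055,0,0.042,0.03,0,0,0,0.055,0,0.042,0.03,0,0,0,0.055],
)

```text
time: 12.68
tool_pos: [0.6569, 0.1321, 0.1186]
ee_rot: [-3.141, -0.003, 3.099]
wrist_force: [0.2, -0.4, -0.5]
width: 0.0547
finger_force: 0.0
```

Run:
```python
from h import *
x,y=pocket(4); plan((x,y,.052,H[2],.055),(x,y,.15,H[2],.055),(.505,-.43,.15,0,.055),(.505,-.43,.06,0,.055))
```

```text
[-0.0078, 0.0044, 0.0666] [-0.0, -0.2, -0.0] 0.055
[-0.0075, 0.0043, -0.0314] [-0.0, -0.2, -0.0] 0.055
[0.1279, -0.568, -0.0308] [-0.0, -0.2, -2.4] 0.055
[0.1277, -0.568, 0.0592] [-0.0, -0.2, -2.4] 0.055
q6 -1.41 pos [0.6569 0.1321 0.1186] t 12.68
```

Emit:
servo_tool(
  commands=[-0.003,0.002,0.01,0,0,0,0.055,-0.003,0.002,0.01,0,0,0,0.055,-0.003,0.002,0.01,0,0,0,0.055],
)

```text
time: 13.05
tool_pos: [0.6608, 0.1343, 0.1103]
ee_rot: [3.141, 0.0, 3.099]
wrist_force: [-0.1, -0.5, 0.5]
width: 0.055
finger_force: 0.0
```

Run:
```python
from h import *
x,y=pocket(4); plan((x,y,.052,H[2],.055),(x,y,.15,H[2],.055),(.505,-.43,.15,0,.055),(.505,-.43,.06,0,.055))
```

```text
[-0.0038, 0.002, 0.0583] [0.0, 0.0, -0.0] 0.055
[-0.0038, 0.002, -0.0397] [0.0, 0.0, -0.0] 0.055
[0.1318, -0.5703, -0.0398] [0.0, 0.0, -2.4] 0.055
[0.1318, -0.5704, 0.0502] [0.0, 0.0, -2.4] 0.055
q6 -1.41 pos [0.6608 0.1343 0.1103] t 13.05
```

Emit:
servo_tool(
  commands=[-0.004,0.002,0.03,0,0,0,0.055,-0.004,0.002,0.058,0,0,0,0.055,-0.004,0.002,0.058,0,0,0,0.055,-0.004,0.002,0.058,0,0,0,0.02,-0.004,0.002,0.058,0,0,0,0.02,-0.004,0.002,0.058,0,0,0,0.02,-0.004,0.002,0.058,0,0,0,0.02,-0.004,0.002,0.03,0,0,0,0.02,-0.004,0.002,-0.01,0,0,0,0.02,-0.004,0.002,-0.045,0,0,0,0.02],
)

```text
time: 14.3
tool_pos: [0.6642, 0.1367, 0.1551]
ee_rot: [3.141, -0.002, 3.1]
wrist_force: [0.4, 0.4, -2.9]
width: 0.0317
finger_force: 30.0
```

Emit:
servo_tool(
  commands=[0.014,-0.057,0,0,0,0,0.02,0.027,-0.114,0,0,0,0,0.02,0.041,-0.171,0,0,0,0,0.02,0.054,-0.228,0,0,0,0,0.02,0.068,-0.285,0,0,0,0,0.02,0.081,-0.342,0,0,0,0,0.02,0.095,-0.4,0,0,0,0,0.02,0.108,-0.457,0,0,0,0,0.02,0.122,-0.514,0,0,0,0,0.02,0.136,-0.572,0,0,0,0,0.02],
)

```text
time: 15.55
tool_pos: [0.5042, -0.4305, 0.1538]
ee_rot: [3.14, -0.001, 3.1]
wrist_force: [1.0, 0.4, -2.3]
width: 0.0319
finger_force: 30.0
```

Run:
```python
from h import *
plan((.505,-.43,.06,0,.055))
s=snapshot("wrist"); cv2.imwrite("pics/w3.png",s["img"])
```

```text
[-0.0009, 0.0003, 0.0938] [0.1, -0.0, -2.4] 0.055
q6 -2.32 pos [ 0.5042 -0.4305  0.1538] t 15.55
```

View pics/w3.png

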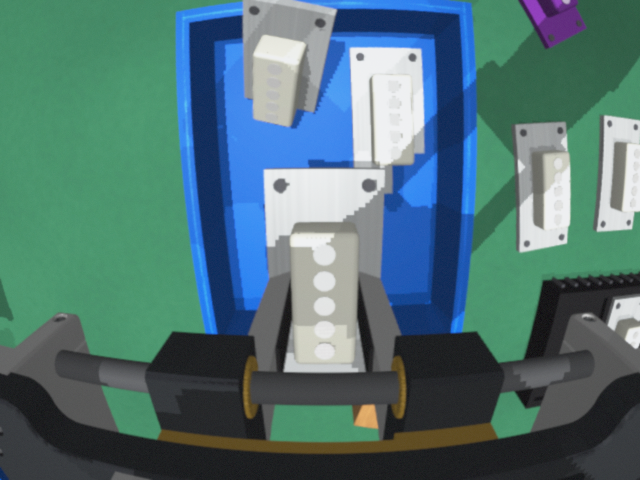

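Wrist view: the bent module is held. The short one (285,70) in the bin is tilted against the near wall. I'll set the bent one down toward +x, then re-seat the short.

Emit:
servo_tool(
  commands=[-0.01,0,0.05,0,0,0,0.02,-0.01,0,0.1,0,0,0,0.02,-0.01,0,0.116,0,0,0,0.02,-0.01,0,0.116,0,0,0,0.055,-0.01,0,0.116,0,0,0,0.055,-0.01,0,0.116,0,0,0,0.055,-0.01,0,0.06,0,0,0,0.055,-0.01,0,0,0,0,0,0.055,-0.01,0,0,0,0,0,0.055],
)

```text
time: 16.73
tool_pos: [0.518, -0.4328, 0.1654]
ee_rot: [-3.13, 0.013, 3.1]
wrist_force: [0.1, -0.9, 0.5]
width: 0.055
finger_force: 0.0
```

Run:
```python
from h import *
plan((.42,-.48,.15,-.15,.055))
s=snapshot("top"); cv2.imwrite("pics/t3.png",cv2.resize(s["img"][200:400,430:640],None,fx=2.8,fy=2.8))
for z in (.03,.05): print(px2w([550,330],s,z),px2w([553,343],s,z))
```

```text
[0.0961, -0.051, 0.0148] [-0.6, 0.8, 6.2] 0.055
q6 -2.31 pos [ 0.518  -0.4328  0.1654] t 16.73
[ 0.39091871 -0.46462718  0.03      ] [ 0.36492684 -0.46988095  0.03      ]
[ 0.39264052 -0.45516153  0.05      ] [ 0.36719928 -0.460304    0.05      ]
```

View pics/t3.png

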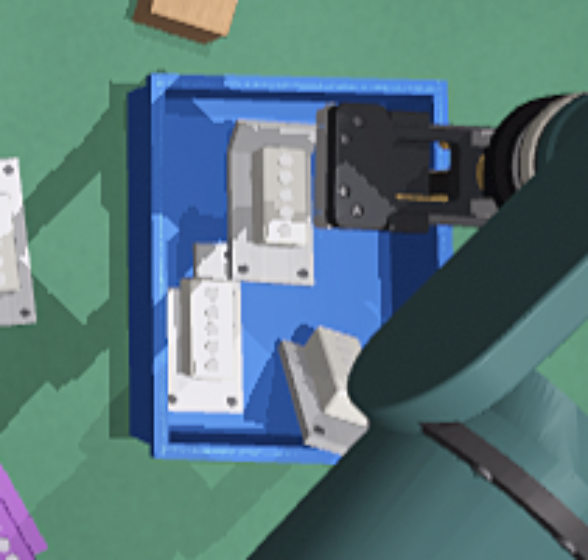

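Top crop: the bent (270,200) and chipped (205,340) modules lie in the bin. The short one (325,390) still leans, so I'll come back to it. Next is spare D.

Run:
```python
from h import *
plan((.4747,-.2157,.10,.109,.055))
```

```text
[0.0515, 0.2144, 0.0592] [-0.5, 0.4, -8.6] 0.055
q6 -2.31 pos [ 0.5167 -0.4316  0.1612] t 16.77
```

Emit:
servo_tool(
  commands=[0.01,0.054,0,0,0,0,0.055,0.02,0.108,0,0,0,-4,0.055,0.03,0.162,0,0,0,-8.6,0.055,0.049,0.212,0,0,0,-8.6,0.055,0.049,0.212,0.03,0,0,-8.6,0.055,0.049,0.212,0.05,0,0,-8.6,0.055,0.049,0.212,0.05,0,0,-8.6,0.055,0.049,0.212,0.05,0,0,-8.6,0.055],
)

```text
time: 17.77
tool_pos: [0.4749, -0.2162, 0.1053]
ee_rot: [-3.142, 0.0, -3.033]
wrist_force: [-0.2, -0.2, 0.6]
width: 0.0551
finger_force: 0.0
```

Run:
```python
from h import *
plan((.4747,-.2157,.022,.109,.055))
s=snapshot("wrist"); cv2.imwrite("pics/w4.png",s["img"][60:330])
```

```text
[0.0002, 0.0005, 0.0833] [-0.0, 0.0, -0.1] 0.055
q6 -2.21 pos [ 0.4749 -0.2162  0.1053] t 17.77
```

View pics/w4.png

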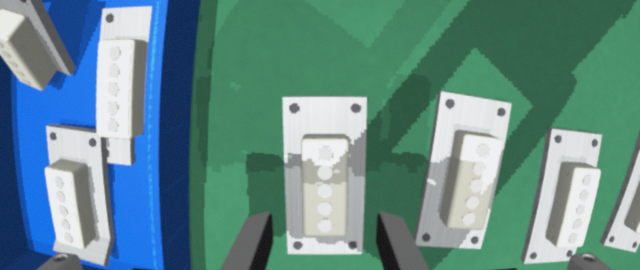

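Wrist view: sound spare D (325,190) is centred and square between the fingers. Gripping.

Emit:
servo_tool(
  commands=[0,0,0.04,0,0,0,0.055,0,0,0.083,0,0,0,0.055,0,0,0.083,0,0,0,0.055,0,0,0.083,0,0,0,0.02,0,0,0.083,0,0,0,0.02,0,0,0.083,0,0,0,0.02,0,0,0.083,0,0,0,0.02,0,0,0.04,0,0,0,0.02,0,0,0,0,0,0,0.02,0,0,-0.02,0,0,0,0.02],
)

```text
time: 19.08
tool_pos: [0.4755, -0.2164, 0.1273]
ee_rot: [-3.14, 0.003, -3.033]
wrist_force: [0.1, -0.8, -2.5]
width: 0.0318
finger_force: 30.0
```

Run:
```python
from h import *
x,y=pocket(0); plan((x,y,.12,H[2],.02),(x,y,.07,H[2],.02))
```

```text
[-0.1818, 0.0374, 0.0077] [-0.1, 0.2, 8.6] 0.02
[-0.1816, 0.0375, 0.0577] [-0.1, 0.2, 8.6] 0.02
q6 -2.21 pos [ 0.4755 -0.2164  0.1273] t 19.07
```

Emit:
servo_tool(
  commands=[-0.05,0.01,0,0,0,0,0.02,-0.1,0.02,0,0,0,4,0.02,-0.15,0.03,0,0,0,8.6,0.02,-0.182,0.037,0,0,0,8.6,0.02,-0.182,0.037,0.02,0,0,8.6,0.02,-0.182,0.037,0.05,0,0,8.6,0.02,-0.182,0.037,0.05,0,0,8.6,0.02,-0.182,0.037,0.05,0,0,8.6,0.02],
)

```text
time: 20.08
tool_pos: [0.6511, -0.16, 0.0751]
ee_rot: [3.142, -0.0, 3.099]
wrist_force: [0.7, 0.2, -1.5]
width: 0.0318
finger_force: 30.0
```

Run:
```python
from h import *
x,y=pocket(0); plan((x,y,.053,H[2],.02))
s=snapshot("wrist"); cv2.imwrite("pics/w5.png",s["img"][100:380])
```

```text
[-0.0011, 0.0004, 0.0221] [0.0, -0.0, -0.0] 0.02
q6 -1.85 pos [ 0.6511 -0.16    0.0751] t 20.07
```

View pics/w5.png

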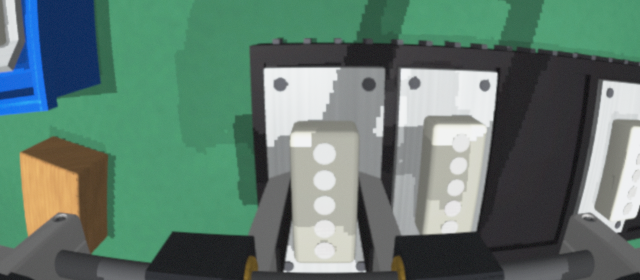

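Wrist view: module D is held over pocket 0 and lines up with it. Lowering.

Emit:
servo_tool(
  commands=[-0.001,0,0.012,0,0,0,0.02,-0.001,0,0.018,0,0,0,0.02,-0.001,0,0.022,0,0,0,0.02,-0.001,0,0.022,0,0,0,0.02,-0.001,0,0.022,0,0,0,0.02],
)

```text
time: 20.75
tool_pos: [0.6528, -0.1596, 0.0529]
ee_rot: [3.142, 0.0, 3.1]
wrist_force: [0.2, 0.8, -1.3]
width: 0.0318
finger_force: 30.0
```

No contact force and the underside is below the rib tops, so it's in the pocket. Releasing, then on to C.

Emit:
servo_tool(
  commands=[0,0,0,0,0,0,0.055,0,0,0,0,0,0,0.055,0,0,0,0,0,0,0.055,0,0,-0.04,0,0,0,0.055,0,0,-0.08,0,0,0,0.055,0.05,0.015,-0.08,0,0,0,0.055,0.1,0.03,-0.08,0,0,0,0.055,0.15,0.04,-0.08,0,0,-3,0.055,0.19,0.06,-0.07,0,0,-3,0.055,0.19,0.06,-0.06,0,0,-3,0.055],
)

```text
time: 22.0
tool_pos: [0.4633, -0.0905, 0.1128]
ee_rot: [3.141, 0.0, -3.13]
wrist_force: [0.9, -0.3, 0.4]
width: 0.055
finger_force: 0.0
```

```bash
python3 m2.py t4.png
python3 - <<'E'
from h import *
plan((.460,-.1072,.022,.0095,.055))
E
```

```text
A [ 0.4554  0.1104 -0.1293] 0.038
B [0.4705 0.0014 0.0538] 0.71
C [ 0.6482 -0.0969  0.843 ] 1.0
D [ 0.4869 -0.2013  0.0021] 412.972
[0.0043, -0.0161, 0.0896] [0.0, -0.0, 0.1] 0.055
q6 -1.9 pos [ 0.4641 -0.0911  0.1116] t 22.05
```

```bash
cat >> h.py <<'E'
def w2px(P,s):
    T=np.linalg.inv(s["extrinsics"]); c=T[:3,:3]@np.asarray(P,float)+T[:3,3]; K=s["camera_matrix"]
    if "hand_eye" in s:
        r=np.hypot(c[0],c[1]); t=np.arctan2(r,c[2]); return np.array([K[0,2]+K[0,0]*t*c[0]/r,K[1,2]+K[1,1]*t*c[1]/r])
    u=K@c; return u[:2]/u[2]
def wrist():
    o=robot.get_obs(); s=snapshot("wrist"); T=np.eye(4); T[:3,:3]=R.from_euler("xyz",o["ee_rot"]).as_matrix(); T[:3,3]=o["tool_pos"]
    s["extrinsics"]=T@s["hand_eye"]; return s
E
cat > m3.py <<'E'
from h import *
import sys
q0=[float(a) for a in sys.argv[1:4]]; z=float(sys.argv[4]) if len(sys.argv)>4 else 0.
s=wrist(); f=s["img"].astype(int); w=((f.min(2)>85)&(f.max(2)-f.min(2)<40)).astype(np.uint8)
q,e=fit(q0,MOD,s,w,z=z,U=2,pad=25); print("wrist fit",q.round(4),round(e,3))
plan((q[0],q[1],.022+z,q[2],.055),(q0[0],q0[1],.022+z,q0[2],.055))
E
python3 m3.py .46 -.1072 .0095
```

```text
wrist fit [ 0.4601 -0.1084  0.0224] 0.152
[0.0052, -0.0167, 0.0903] [0.0, -0.0, -0.7] 0.055
[0.0053, -0.0155, 0.0903] [0.0, -0.0, 0.1] 0.055
q6 -1.9 pos [ 0.4652 -0.0916  0.1123] t 22.1
```

Emit:
servo_tool(
  commands=[0.004,-0.0157,0.03,0,0,0,0.055,0.004,-0.0157,0.06,0,0,0,0.055,0.004,-0.0157,0.09,0,0,0,0.055,0.004,-0.0157,0.09,0,0,0,0.055,0.004,-0.0157,0.09,0,0,0,0.02,0.004,-0.0157,0.09,0,0,0,0.02,0.004,-0.0157,0.09,0,0,0,0.02,0.004,-0.0157,0.09,0,0,0,0.02],
)

```text
time: 23.1
tool_pos: [0.4624, -0.1077, 0.0239]
ee_rot: [-3.141, 0.002, -3.131]
wrist_force: [0.5, 0.0, 2.5]
width: 0.0313
finger_force: 30.0
```

Run:
```python
from h import *
x,y=pocket(2); plan((.46,-.107,.12,0,.02),(x,y,.12,H[2],.02),(x,y,.07,H[2],.02))
```

```text
[0.0022, 0.0007, -0.0961] [-0.0, 0.1, 0.6] 0.02
[-0.1973, 0.0938, -0.0957] [-0.0, 0.1, 3.0] 0.02
[-0.1972, 0.0938, -0.0457] [-0.0, 0.1, 3.0] 0.02
q6 -1.93 pos [ 0.4624 -0.1077  0.0239] t 23.1
```

Emit:
servo_tool(
  commands=[0,0,-0.05,0,0,0,0.02,0,0,-0.096,0,0,0,0.02,-0.05,0.024,-0.096,0,0,0,0.02,-0.1,0.047,-0.096,0,0,3,0.02,-0.15,0.071,-0.096,0,0,3,0.02,-0.199,0.094,-0.096,0,0,3,0.02,-0.199,0.094,-0.07,0,0,3,0.02,-0.199,0.094,-0.055,0,0,3,0.02,-0.199,0.094,-0.055,0,0,3,0.02,-0.199,0.094,-0.055,0,0,3,0.02],
)

```text
time: 24.35
tool_pos: [0.6595, -0.0118, 0.079]
ee_rot: [3.142, 0.001, 3.099]
wrist_force: [-0.5, -0.9, -1.5]
width: 0.0317
finger_force: 30.0
```

Run:
```python
from h import *
x,y=pocket(2); plan((x+.002,y,.055,H[2],.02))
```

```text
[-0.0009, 0.0, 0.024] [0.0, 0.1, -0.0] 0.02
q6 -1.63 pos [ 0.6595 -0.0118  0.079 ] t 24.35
```

Emit:
servo_tool(
  commands=[-0.001,0,0.012,0,0,0,0.02,-0.001,0,0.018,0,0,0,0.02,-0.001,0,0.024,0,0,0,0.02,-0.001,0,0.024,0,0,0,0.02,-0.001,0,0.024,0,0,0,0.02],
)

```text
time: 24.98
tool_pos: [0.6606, -0.0114, 0.0539]
ee_rot: [3.142, -0.0, 3.1]
wrist_force: [-0.2, 0.1, -1.2]
width: 0.0318
finger_force: 30.0
```

Emit:
servo_tool(
  commands=[0,0,0,0,0,0,0.055,0,0,0,0,0,0,0.055,0,0,0,0,0,0,0.055,0,0,-0.04,0,0,0,0.055,0,0,-0.08,0,0,0,0.055,0.06,0,-0.08,0,0,0,0.055,0.12,0.002,-0.08,0,0,-3,0.055,0.17,0.004,-0.07,0,0,-6.3,0.055,0.19,0.004,-0.06,0,0,-6.3,0.055,0.19,0.004,-0.06,0,0,-6.3,0.055],
)

```text
time: 26.22
tool_pos: [0.4696, 0.0008, 0.1137]
ee_rot: [3.141, -0.0, -3.073]
wrist_force: [0.9, -0.7, 1.2]
width: 0.0552
finger_force: 0.0
```

```bash
python3 m3.py .4703 .0003 .0687; python3 m2.py
```

```text
wrist fit [ 0.4715 -0.0015  0.0696] 0.025
[-0.0002, -0.0021, 0.0924] [-0.0, 0.1, -0.1] 0.055
[0.0009, -0.0002, 0.0924] [-0.0, 0.1, -0.0] 0.055
q6 -1.76 pos [0.4711 0.0006 0.1144] t 26.27
A [ 0.4555  0.1187 -0.1696] 39.214
B [ 0.6643 -0.0841 -0.7256] 1.0
C [ 0.6861  0.032  -0.5272] 1.0
D [ 0.4521 -0.2541  0.3792] 0.784
```

Emit:
servo_tool(
  commands=[0.001,-0.001,0.05,0,0,0,0.055,0.001,-0.001,0.07,0,0,0,0.055,0.001,-0.001,0.091,0,0,0,0.055,0.001,-0.001,0.091,0,0,0,0.055,0.001,-0.001,0.091,0,0,0,0.02,0.001,-0.001,0.091,0,0,0,0.02,0.001,-0.001,0.091,0,0,0,0.02,0.001,-0.001,0.091,0,0,0,0.02],
)

```text
time: 27.32
tool_pos: [0.471, -0.0006, 0.0241]
ee_rot: [-3.141, 0.003, -3.073]
wrist_force: [0.0, -0.3, 3.6]
width: 0.0314
finger_force: 30.0
```

Run:
```python
from h import *
x,y=pocket(4); plan((.471,0,.12,.069,.02),(x,y,.12,H[2],.02),(x,y,.08,H[2],.02))
```

```text
[-0.0003, 0.0006, -0.0959] [-0.0, 0.1, -0.0] 0.02
[-0.2028, 0.1232, -0.0954] [-0.0, 0.1, 6.3] 0.02
[-0.2027, 0.1232, -0.0554] [-0.0, 0.1, 6.3] 0.02
q6 -1.76 pos [ 0.471  -0.0006  0.0241] t 27.32
```

Emit:
servo_tool(
  commands=[0,0,-0.05,0,0,0,0.02,0,0,-0.1,0,0,0,0.02,-0.05,0.03,-0.1,0,0,0,0.02,-0.1,0.06,-0.1,0,0,3,0.02,-0.15,0.09,-0.1,0,0,6.3,0.02,-0.203,0.123,-0.1,0,0,6.3,0.02,-0.203,0.123,-0.07,0,0,6.3,0.02,-0.203,0.123,-0.055,0,0,6.3,0.02,-0.203,0.123,-0.055,0,0,6.3,0.02,-0.203,0.123,-0.055,0,0,6.3,0.02],
)

```text
time: 28.58
tool_pos: [0.6642, 0.1355, 0.0794]
ee_rot: [3.141, 0.002, 3.099]
wrist_force: [1.1, -0.1, -1.2]
width: 0.0313
finger_force: 30.0
```

Run:
```python
from h import *
x,y=pocket(4); plan((x,y,.054,H[2],.02))
```

```text
[-0.0004, 0.0006, 0.0254] [0.0, 0.1, -0.0] 0.02
q6 -1.41 pos [0.6642 0.1355 0.0794] t 28.57
```

Emit:
servo_tool(
  commands=[0,0,0.012,0,0,0,0.02,0,0,0.018,0,0,0,0.02,0,0,0.025,0,0,0,0.02,0,0,0.025,0,0,0,0.02,0,0,0.025,0,0,0,0.02],
)

```text
time: 29.2
tool_pos: [0.6641, 0.1359, 0.0539]
ee_rot: [-3.141, 0.0, 3.1]
wrist_force: [-2.7, 0.1, 4.2]
width: 0.0319
finger_force: 30.0
```

Emit:
servo_tool(
  commands=[0,0,0,0,0,0,0.055,0,0,0,0,0,0,0.055,0,0,0,0,0,0,0.055,0,0,-0.05,0,0,0,0.055,0,0,-0.1,0,0,0,0.055,0.06,0,-0.14,0,0,0,0.055,0.12,0.02,-0.16,0,0,0,0.055,0.18,0.04,-0.16,0,0,0,0.055,0.2,0.1,-0.16,0,0,0,0.055,0.2,0.16,-0.16,0,0,0,0.055],
)

```text
time: 30.45
tool_pos: [0.4696, 0.2993, 0.2143]
ee_rot: [3.141, 0.002, 3.099]
wrist_force: [0.4, -0.2, -0.2]
width: 0.0549
finger_force: 0.0
```

Emit:
servo_tool(
  commands=[0.06,0.01,0,0,0,0,0.055,0.12,0.02,0,0,0,0,0.055,0.12,0.02,0,0,0,0,0.055],
)

```text
time: 30.82
tool_pos: [0.3491, 0.3244, 0.2131]
ee_rot: [3.141, -0.0, 3.105]
wrist_force: [0.5, 0.5, 0.6]
width: 0.0547
finger_force: 0.0
```

Run:
```python
from h import *
s=snapshot("top"); w=white(s["img"]); print("A",fit([.4555,.1104,-.129],MOD,s,w))
f=s["img"].astype(int)
for k in range(6):
    x,y=pocket(k); q,e=fit([x,y,H[2]],MOD,s,w,z=.03); print(k,np.round(q-[x,y,H[2]],4),round(e,3))
t=s["img"]; c=snapshot("scene")["img"]
a=cv2.resize(t[150:240,200:430],(800,313)); 
b1=cv2.resize(t[215:375,470:600],(325,280),interpolation=cv2.INTER_CUBIC); b2=cv2.resize(c[120:210,215:345],(404,280),interpolation=cv2.INTER_CUBIC)
cv2.imwrite("pics/chk.png",np.vstack([a,np.hstack([b1,b2,np.zeros((280,800-729,3),np.uint8)])]))
```

```text
A (array([ 0.45556728,  0.11035585, -0.1290429 ]), np.float64(0.041486645514144035))
0 [ 0.0002  0.0004 -0.0005] 0.047
1 [ 0.0009 -0.0008 -0.0026] 0.037
2 [-0.0004  0.0013  0.0005] 0.034
3 [ 0.0006 -0.0003  0.0016] 0.037
4 [-0.0007  0.0012 -0.0009] 0.047
5 [0.0006 0.0003 0.0004] 0.055
```

View pics/chk.png

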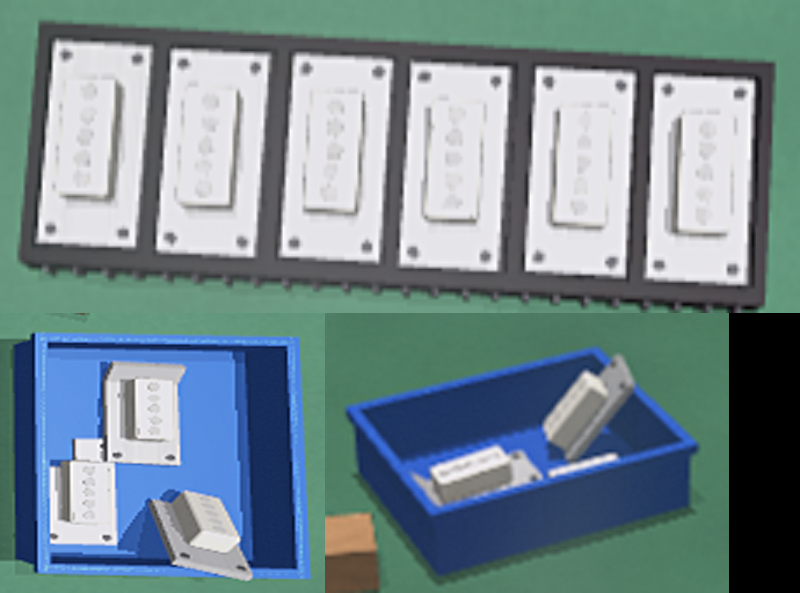

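Housing row: all six pockets hold sound modules, each within 1.3 mm of its centre. Lower crops: the short one is propped in the bin's near right corner with its end over the rim. I'll triangulate that end before re-seating it.

```bash
cat > m4.py <<'E'
from h import *
from scipy.optimize import differential_evolution, least_squares
s=snapshot("top"); c=snapshot("scene")
SH=np.vstack([boxpts(-.062,.038,-.03,.03,0,.008)]);
def mask(s):
    f=s["img"].astype(int); return ((f.min(2)>95)&(f.max(2)-f.min(2)<45)).astype(np.uint8)
rois=[(s,520,320,60,55),(c,280,125,45,55)]  # x,y,w,h
ms=[]
for v,x,y,w,h in rois:
    m=mask(v)[y:y+h,x:x+w]; n,l,st,_=cv2.connectedComponentsWithStats(m); k=1+st[1:,4].argmax(); print(st[1:]); ms.append((cv2.resize((l==k).astype(np.float32),None,fx=3,fy=3)>.5).astype(np.uint8))
def ren(p,v,x,y,shape):
    Q=R.from_euler("ZYX",p[3:]).as_matrix(); m=np.zeros(shape,np.uint8)
    for P in (SH,DF):
        uv=np.array([w2px(w,v) for w in P@Q.T+p[:3]]); uv=(uv+.5-[x,y])*3-.5
        cv2.fillConvexPoly(m,cv2.convexHull(np.round(uv*16).astype(np.int32)),1,shift=4)
    return m
def cost(p):
    Q=R.from_euler("ZYX",p[3:]).as_matrix(); lo=(SH@Q.T+p[:3])[:,2].min()
    return sum((ren(p,v,x,y,m.shape)!=m).sum()/m.sum() for (v,x,y,w,h),m in zip(rois,ms))+100*abs(lo-.005)
best=differential_evolution(cost,[(.35,.45),(-.52,-.43),(.005,.07),(-.6,.6),(0,.9),(-.6,.6)],maxiter=60,popsize=12,seed=1,polish=False)
p=best.x; print(p.round(3),best.fun)
Q=R.from_euler("ZYX",p[3:]).as_matrix(); print((SH@Q.T+p[:3]).round(3)); print("diff top centre",(Q@[0,0,.032]+p[:3]).round(3))
E
python3 m4.py
```

```text
[[  11    0   40   49 1215]]
[[  5   8  30  34 492]
 [  7  40  22   8  55]
 [  0  43   5   6  18]]
[ 0.371 -0.453  0.036 -0.255  0.898  0.058] 0.20088384588960262
[[ 0.324 -0.472  0.083]
 [ 0.33  -0.474  0.088]
 [ 0.342 -0.415  0.085]
 [ 0.348 -0.417  0.09 ]
 [ 0.385 -0.488  0.005]
 [ 0.391 -0.49   0.01 ]
 [ 0.402 -0.43   0.007]
 [ 0.408 -0.432  0.012]]
diff top centre [ 0.394 -0.461  0.056]
```

The short leans about 50° on the near rim, with its origin at z≈0.036. That would count as in the bin, but one end sticks out above the rim, so I'll regrip and lay it down.

```bash
python3 -c "
from h import *
plan((.394,-.459,.15,-.255,.055))"
```

```text
[-0.0743, -0.7797, 0.063] [0.0, 0.1, 12.2] 0.055
q6 -0.91 pos [0.3532 0.3232 0.2132] t 31.02
```

Emit:
servo_tool(
  commands=[-0.03,-0.06,0,0,0,0,0.055,-0.06,-0.12,0,0,0,0,0.055,-0.08,-0.18,0,0,0,0,0.055,-0.09,-0.24,0,0,0,3,0.055,-0.09,-0.3,0,0,0,6,0.055,-0.09,-0.36,0,0,0,9,0.055,-0.09,-0.42,0,0,0,12,0.055,-0.09,-0.48,0,0,0,12,0.055,-0.085,-0.54,0,0,0,12,0.055,-0.08,-0.6,0,0,0,12,0.055],
)

```text
time: 32.28
tool_pos: [0.4062, -0.2832, 0.2129]
ee_rot: [-3.141, 0.001, 2.888]
wrist_force: [0.9, -0.9, -0.1]
width: 0.0552
finger_force: 0.0
```

```bash
python3 -c "
from h import *
plan((.394,-.459,.15,-.255,.055))"
```

```text
[-0.0323, -0.1733, 0.063] [-0.0, 0.0, 0.1] 0.055
q6 -2.04 pos [ 0.4062 -0.2832  0.2129] t 32.27
```

Emit:
servo_tool(
  commands=[-0.012,-0.06,0.02,0,0,0,0.055,-0.024,-0.12,0.04,0,0,0,0.055,-0.032,-0.171,0.063,0,0,0,0.055,-0.032,-0.171,0.063,0,0,0,0.055,-0.032,-0.171,0.063,0,0,0,0.055],
)

```text
time: 32.9
tool_pos: [0.3949, -0.4537, 0.1496]
ee_rot: [3.141, -0.0, 2.888]
wrist_force: [-0.1, -0.1, 0.2]
width: 0.0549
finger_force: 0.0
```

```bash
python3 -c "
from h import *
plan((.394,-.459,.047,-.255,.055))
s=snapshot('wrist'); cv2.imwrite('pics/w6.png',s['img'])"
```

```text
[-0.0005, -0.0055, 0.1026] [0.1, -0.0, 0.1] 0.055
q6 -2.27 pos [ 0.3949 -0.4537  0.1496] t 32.9
```

View pics/w6.png

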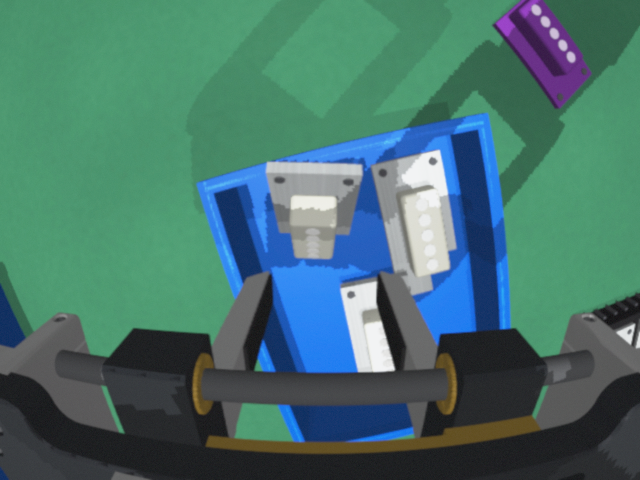

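Wrist view: the short (313,210) stands square to the jaws, a few mm to −y as computed. Gripping, shifting it +x and releasing.

Emit:
servo_tool(
  commands=[0,-0.005,0.05,0,0,0,0.055,0,-0.005,0.08,0,0,0,0.055,0,-0.005,0.102,0,0,0,0.055,0,-0.005,0.102,0,0,0,0.055,0,-0.005,0.102,0,0,0,0.02,0,-0.005,0.102,0,0,0,0.02,0,-0.005,0.102,0,0,0,0.02,0,-0.005,0.102,0,0,0,0.02],
)

```text
time: 33.95
tool_pos: [0.395, -0.4589, 0.0498]
ee_rot: [-3.139, 0.003, 2.89]
wrist_force: [0.2, -1.5, 5.4]
width: 0.032
finger_force: 30.0
```

Emit:
servo_tool(
  commands=[0,0,-0.015,0,0,0,0.02,0,0,-0.03,0,0,0,0.02,-0.02,0,-0.03,0,0,0,0.02,-0.032,0,-0.03,0,0,0,0.02,-0.032,0,-0.015,0,0,0,0.02,-0.032,0,-0.004,0,0,0,0.02,-0.032,0,-0.004,0,0,0,0.02],
)

```text
time: 34.83
tool_pos: [0.4241, -0.465, 0.0502]
ee_rot: [3.14, -0.003, 2.89]
wrist_force: [0.3, 0.3, -2.2]
width: 0.0316
finger_force: 30.0
```

Emit:
servo_tool(
  commands=[0,0,0,0,0,0,0.06,0,0,0,0,0,0,0.06,0,0,0,0,0,0,0.06,0,0,-0.05,0,0,0,0.06,0,0,-0.1,0,0,0,0.06,0,0,-0.15,0,0,0,0.06,0.01,0.06,-0.17,0,0,0,0.06,0.02,0.12,-0.17,0,0,0,0.06,0.03,0.18,-0.17,0,0,0,0.06,0.03,0.24,-0.17,0,0,0,0.06],
)

```text
time: 36.08
tool_pos: [0.4555, -0.2241, 0.2227]
ee_rot: [-3.141, 0.002, 2.889]
wrist_force: [0.7, -1.4, 0.0]
width: 0.06
finger_force: 0.0
```

Emit:
servo_tool(
  commands=[0,0.06,0,0,0,0,0.06,0,0.12,0,0,0,0,0.06,0,0.18,0,0,0,0,0.06,0,0.24,0,0,0,0,0.06,0.05,0.3,0,0,0,0,0.06,0.1,0.36,0,0,0,0,0.06,0.12,0.42,0,0,0,0,0.06,0.12,0.48,0,0,0,0,0.06,0.12,0.48,0,0,0,0,0.06],
)

```text
time: 37.2
tool_pos: [0.4582, 0.272, 0.2222]
ee_rot: [3.141, 0.0, 2.894]
wrist_force: [1.0, -0.9, -0.3]
width: 0.0603
finger_force: 0.0
```

Run:
```python
from h import *
s=snapshot("top"); w=white(s["img"]); print("A",fit([.4555,.1104,-.129],MOD,s,w))
for k in range(6):
    x,y=pocket(k); q,e=fit([x,y,H[2]],MOD,s,w,z=.03); print(k,np.round(q-[x,y,H[2]],4),round(e,3))
t=s["img"]; c=snapshot("scene")["img"]
cv2.imwrite("pics/fin.png",np.hstack([cv2.resize(t[140:400,100:620],(520,260)),cv2.resize(c[120:210,215:345],(280,260))]))
print(robot.get_obs()["tool_pos"])
```

```text
A (array([ 0.45556728,  0.11035585, -0.1290429 ]), np.float64(0.041486645514144035))
0 [ 0.0002  0.0004 -0.0005] 0.046
1 [ 0.0009 -0.0008  0.0006] 0.037
2 [-0.0004  0.0013  0.0005] 0.034
3 [ 0.0007 -0.0003  0.0024] 0.037
4 [-0.0007  0.0012 -0.0009] 0.045
5 [0.0006 0.0003 0.0004] 0.051
[0.45838155 0.27140023 0.22180025]
```

View pics/fin.png

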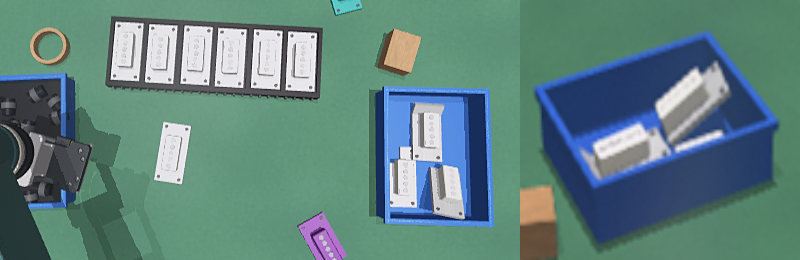

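Final view: all six pockets are filled with sound modules. The three damaged ones are in the bin, with the short one (448,190) now inside and below the rim, still slightly leaning. The leftover spare lies flat at (172,152), and the carton and tape core are where they started. Handing in.

```bash
python3 -c "
from h import *
print(close_job())"
```

```text
the job is handed in; nothing more can be done
None
```

Job handed in at about 37 s, verdict not shown: all six pockets hold sound modules (within 1.3 mm of centre by camera), the short, bent and chipped ones are in the bin below its rim (the short one leans on the wall), the leftover spare is flat on the bench, and the carton and tape core were not touched.

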